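# Crack open the sealed seed case and hold it ajar for the humidity gauge

### The arm

A 6-joint arm with a two-finger parallel gripper is mounted at the origin on the work surface. World frame = base frame: x ahead of the robot, y to its left, z up, the work surface at z = 0. Lengths are in m, angles in rad, forces in N, time in s.
With the tool pointing down it reaches from about 0.375 to 0.9 m from the base axis. Payload 3.1 kg.
Tool frame: the origin (TCP) lies midway between the tips of the shut fingers; the grasp point (between the pads) lies 19 mm behind it; z points along the fingers, y is the line along which they close (so a half turn about z gives the same grasp; the last joint's range is limited). The gripper opens to 85 mm and grips with 20 to 120 N. Pads are 22 mm wide; open, the fingers measure 114 mm over their backs; the gripper's body (76 mm by 85 mm) begins 54 mm behind the grasp point. The pads swing forward as they close: fully open they stand 13 mm farther back than shut.
Start: joints at [0.923, 0.527, 1.433, -0, 1.181, -0.178], TCP at [0.282, 0.558, 0.231] pointing down, gripper open.
Joint ranges: [-3.08, 3.08], [-0.75, 2.2], [0.22, 2.44], [-1.43, 4.57], [0, 2.65], [-2.85, 2.85]. Speed limits (rad/s): [2.79, 2.79, 3.14, 3.14, 3.14, 3.14].

### API

Orientations are given as a unit quaternion [x, y, z, w].
In Python, from station import manip gives the robot as it stands. The module is installed in compiled form; this text tells all that it offers.
- The arm moves only by the tool apply_moves, never from a script. Its arguments are lists of equal length, an entry for each row: "claw": the gripper's target within -1 to 1 (fully open at 1, half-way at 0, shut at -1); "travel": the shift along the tool's x, y, z scaled (see below), a list of three; "turn": the turn, a rotation vector about the tool's x, y, z scaled (see below), a list of three. In form: {"claw": [claw, ...], "travel": [[dx, dy, dz], ...], "turn": [[rx, ry, rz], ...]}. A call has 1 to 5 rows; each row is the pose to reach, as a shift and turn from the pose commanded when the call began, along the tool's axes at that moment, turning the shorter way round; what a row does not reach only later rows make up. The controller multiplies each number of a shift by 800 mm and each number of a turn by 180 degrees. A row lasts 1/12 s, in which the tool goes at most 41.7 mm and 7.16 degrees, less where a joint would pass 70% of its speed; a pose out of reach is approached as far as the arm can. A call with a number of a shift or a turn outside -1 to 1 is refused whole. A call with a gripper value outside its range is refused whole. The fingers move at their own pace and stop on an object; "newtons" is the grip in N (left out, the last holds). Time passes only in rows, so rows that repeat a pose let the fingers close. It gives the time, the measured TCP pose, the force, the opening and the grip force at its end, in the units of the state.
- manip.sense(): the state, without advancing time (a new reading comes with each control period).
- manip.snapshot(name): name is "side" or "top" or "wrist"; returns a dict with "pixels" (420x560x3 uint8, red, green, blue), "depth" (420x560 float32, m along the optical axis (not along the pixel's ray), 0 where there is no reading), "intrinsics" (3x3 intrinsics, pixels), "R" (3x3) and "t" (3): a world point X has camera coordinates R X + t. Camera axes: x right, y down, z forward; pixel columns grow to the right and rows downward; lengths in m; the calibration is good to about 2 mm. The wrist camera is an equidistant fisheye: a pixel r from the principal point sees the ray r / f radians off the axis. A picture is of the moment at which its call begins.
- manip.sign_off(): hands the job in; it is judged then, once.
The state is a dict: "t": time; "q": joint angles; "qd": joint speeds; "tau": joint torques, N m; "tcp_pos": TCP position; "tool_rot": TCP orientation; "force": force on the tool from outside, world axes, zero at the start; "ft_torque": the same for the moment, N m; "finger_gap": opening from 0.0 (shut) to 1.0 (fully open); "gripper_force": force on a finger pad.
Only numpy, scipy, OpenCV 4.12 (cv2) and the standard library are available. Lean on these libraries where they do the work, as an engineer would, in place of code of your own. Each camera call takes 0.05 s, during which the arm holds its last target. There are 200 camera calls.

### The job

Check the air in the sealed seed case: lift the humidity gauge off the loose turntable, stand it upright in the square recess on the board in front of the case and let go of it. Then break the sticky lid free and keep holding it slightly open, about 50 mm at its front edge, without letting it fly wide open: finish while still holding the lid there. Do not knock over the jar, and leave the two tins and the wooden dibber where they are.

Things in the scene. Friction and masses are not known exactly. Their poses are not given: they have to be found in the camera images.
- gauge_center (a point): Centre (half-way up) of the humidity gauge: an upright white plastic cylinder, 44 mm in diameter, 56 mm high, 85 to 170 g, with a dial on its flat top. It stands loose on the turntable, 50 to 70 mm from its axis. Site z is its long axis, up.
- turntable_top (a point): Centre of the turntable's flat wooden top, 40 mm above the table, on its upright spin axis. Disc of 100 mm radius without a rim, which spins freely at the slightest push; it stays where it stands.
- jar_center (a point): Centre of a glass jar with a metal cap, 48 mm in diameter, 72 mm high, standing loose on the turntable on the side opposite to the gauge. It may ride round with the turntable but must not be knocked over.
- recess (a point): Centre of the floor of the square recess on the board in front of the seed case, where the gauge is to stand: cork floor 12 mm above the table, 60 x 60 mm inside, wooden rim 6 mm thick and 8 mm high. One piece with the case, axes as the case's: x to the case and hinge, y along its width, z up. The case's front wall is 65 mm from here along +x.
- lid (a joint): Angle of the case's lid about its level hinge, rad: 0 shut, grows as the front rises, 1.5 at most. Sticky seal: about 15 to 20 N of upward pull at the handle starts the lid; the resistance falls away over the first 0.06 rad, then only the lid's weight remains (2 to 4 N at the handle). Let go, it falls shut. Its front edge is 210 mm from the hinge: 0.24 rad is a gap of 50 mm.
- lid_handle (a point): Middle of the round steel bar handle on the lid: 12 mm thick, 112 mm long, along the case's y (parallel to the hinge), its centre 34 mm above the lid's top, on a post at each end; can be pinched from above across the bar, free for 44 mm either side of the middle. The bar is 180 mm nearer the robot than the hinge and 44 mm higher. Axes: x to the hinge, y along the bar.
- lid_hinge (a point): Middle of the lid's hinge axis (along its y) at the far top edge of the seed case, 102 mm above the table. The case is a grey box, 210 mm deep (x), 260 mm wide (y), lid top 111 mm above the table, on a board fixed to the table.
- seedtin_center (a point): Centre of a closed tin, 74 mm in diameter, 110 mm high: bystander.
- foodtin_center (a point): Centre of an empty open tin, 100 mm in diameter, 120 mm high: bystander.
- dibber_center (a point): Centre of a wooden dibber stick lying on the table, 170 x 12 x 10 mm, long axis x: bystander.
Things that resemble listed ones, but are neither listed nor needed, are in the scene too. What is shaped like the part that bears gauge_center but orange or pink is not meant.

How it is judged:
By the outcome, as a careful person would: the job done as asked, in the order asked, and still so for the second after the job is handed in, while the arm keeps its last pose, push and grip.
It also fails if it takes over 54 s, if anything falls off the work surface, if the arm or the gripper's body presses on something with over 40 N, if the wrist force passes 120 N, or if a joint passes its speed limit or range.

## Working session

There is one attempt and no reset: what is moved stays moved. The work goes in short steps, Python scripts to look and compute and a tool call to move; the robot and the scene stay as the last step left them, time stands still between calls to the robot, and variables do not carry over. Pictures are saved under pics/ and viewed, at most 10 in all, crops included, and the job is handed in when it is done.

Besides the shell and the picture viewer there is one more tool, called after "Request:" as name(argument=value, ...), one argument or row to a line, values as JSON. apply_moves: Moves the arm, as the interface text tells. Shifts and turns lie within -1 to 1; 1 stands for 800 mm of shift or 180 degrees of turn. Its arguments: {"type":"object","properties":{"claw":{"type":"array","items":{"type":"number"}},"travel":{"type":"array","items":{"type":"array","items":{"type":"number"}}},"turn":{"type":"array","items":{"type":"array","items":{"type":"number"}}},"newtons":{"type":"number"}},"required":["claw","travel","turn"]}

```bash
mkdir -p pics
cat > h.py <<'E'
import numpy as np, cv2
from station import manip
from scipy.spatial.transform import Rotation as Ro
def snap(n,f=None):
    s=manip.snapshot(n)
    if f: cv2.imwrite('pics/'+f,s['pixels'][:,:,::-1])
    np.savez('%s.npz'%n,**s)
    return s
def load(n): return dict(np.load('%s.npz'%n))
def cloud(s):
    K=s['intrinsics'];d=s['depth'];v,u=np.mgrid[:d.shape[0],:d.shape[1]]
    X=np.stack([(u-K[0,2])/K[0,0]*d,(v-K[1,2])/K[1,1]*d,d],-1)
    return (X-s['t'])@s['R']
def onplane(s,u,v,z):
    K=s['intrinsics'];r=s['R'].T@np.array([(u-K[0,2])/K[0,0],(v-K[1,2])/K[1,1],1]);c=-s['R'].T@s['t']
    return c+r*(z-c[2])/r[2]
def go(p,yaw=None):
    "shift/turn in move units from the commanded (here measured) pose to p, tool down"
    st=manip.sense();R=Ro.from_quat(st['tool_rot'])
    d=R.inv().apply(np.array(p)-st['tcp_pos'])/.8
    out=[np.round(d,4)]
    if yaw is not None:
        T=Ro.from_matrix(np.array([[np.cos(yaw),np.sin(yaw),0],[np.sin(yaw),-np.cos(yaw),0],[0,0,-1]]))
        out.append(np.round((R.inv()*T).as_rotvec()/np.pi,4))
    return out
E
python3 - <<'E'
from h import *
a=snap('top','t1.png');b=snap('side','s1.png')
print(manip.sense())
for s in(a,b):print(s['intrinsics'],-s['R'].T@s['t'],s['R'])
cv2.imwrite('pics/both.png',cv2.resize(np.vstack([a['pixels'],b['pixels']])[:,:,::-1],(400,600)))
E
```

```text
{'t': 0.1, 'q': array([ 9.23478949e-01,  5.28388902e-01,  1.43381055e+00,  1.30750200e-05,
        1.18140766e+00, -1.78483320e-01]), 'qd': array([ 0.00082132, -0.00175851, -0.00271076, -0.00219162, -0.0002697 ,
       -0.00043617]), 'tau': array([-4.27952609e-04, -4.43302917e+01, -1.78586483e+01, -2.54767865e-04,
        3.89731998e-03, -2.48972759e-05]), 'tcp_pos': array([0.28195792, 0.55704075, 0.23041026]), 'tool_rot': array([ 2.32278300e-01,  9.72648846e-01, -9.20156342e-04, -4.09705892e-04]), 'force': array([-0.8352756 , -0.02949036,  0.76126189]), 'ft_torque': array([ 0.02977552,  0.01684206, -0.04295511]), 'gripper_force': 0.0, 'finger_gap': 1.002017272135196}
[[422.57698684   0.         281.84947592]
 [  0.         422.57698684 203.827188  ]
 [  0.           0.           1.        ]] [0.43795633 0.01303098 1.50166948] [[-0.00392265 -0.99998887 -0.00262045]
 [-0.99353173  0.00419468 -0.1134773 ]
 [ 0.11348702  0.00215836 -0.99353713]]
[[423.05778324   0.         280.12088114]
 [  0.         423.05778324 207.09451496]
 [  0.           0.           1.        ]] [0.26367744 1.11059483 0.80133883] [[-0.95511946 -0.29576213  0.01647984]
 [-0.16693594  0.49146821 -0.85474639]
 [ 0.2447023  -0.81913599 -0.51878418]]
```

View pics/t1.png

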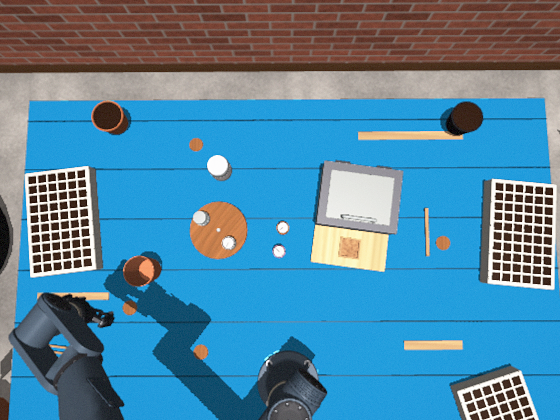

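View pics/s1.png

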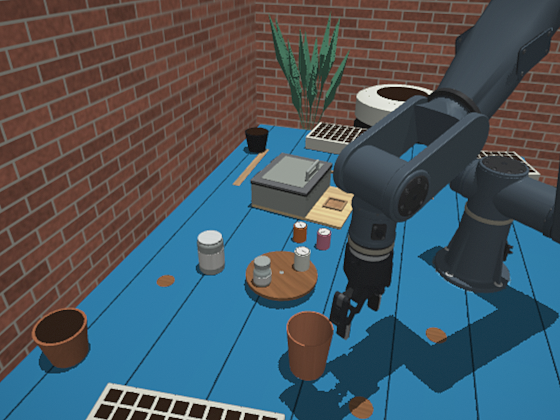

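The top view shows the turntable at (218,230), the white gauge at (229,242) and the jar at (200,218). The case is at (358,200), with its handle at about (358,218) and the recess at (349,248). The decoys are at (283,228) and (279,250), and the dibber is at (427,231). The side view agrees.

Run:
```python
from h import *
s=load('top');P=cloud(s);hsv=cv2.cvtColor(s['pixels'],cv2.COLOR_RGB2HSV)
v,u=np.mgrid[:420,:560]
def box(a,b,c,d):return (u>=a)&(u<=b)&(v>=c)&(v<=d)
# turntable by colour
m=((hsv[...,0]<20)&(hsv[...,1]>90)&box(180,255,190,270)).astype(np.uint8)
c=max(cv2.findContours(m,0,2)[0],key=cv2.contourArea);(x,y),r=cv2.minEnclosingCircle(c)
print('tt',x,y,r,onplane(s,x,y,.04))
for n,b,h in(('gauge',box(218,242,230,255),.096),('jar',box(188,212,205,228),.112)):
    k=b&(abs(P[...,2]-h)<.012); print(n,k.sum(),P[k].mean(0),np.ptp(P[k],0),u[k].mean(),v[k].mean(),onplane(s,u[k].mean(),v[k].mean(),h))
k=box(305,410,155,240)&(abs(P[...,2]-.108)<.012)
q=P[k];r=cv2.minAreaRect(q[:,:2].astype(np.float32)*1000);print('lid',k.sum(),q.mean(0),r)
k=box(335,385,205,228)&(P[...,2]>.130)
q=P[k];print('handle',k.sum(),q.mean(0),np.ptp(q,0),cv2.minAreaRect(q[:,:2].astype(np.float32)*1000))
m=((hsv[...,0]<25)&(hsv[...,1]>60)&box(300,400,215,280)).astype(np.uint8)
c=max(cv2.findContours(m,0,2)[0],key=cv2.contourArea)
g=np.array([onplane(s,*p[0],.012)[:2]*1000 for p in c],np.float32);print('board',cv2.minAreaRect(g))
m=(hsv[...,0]<25)&(hsv[...,1]>60)&box(335,365,233,262)
print('cols',hsv[248,340:360:3],hsv[265,340])
m2=(m&(hsv[...,2]<190)).astype(np.uint8)
c=max(cv2.findContours(m2,0,2)[0],key=cv2.contourArea)
g=np.array([onplane(s,*p[0],.016)[:2]*1000 for p in c],np.float32);print('recess',cv2.minAreaRect(g))
cv2.imwrite('pics/crop.png',cv2.resize(np.hstack([s['pixels'][180:280,180:290],s['pixels'][150:280,300:410][:100], s['pixels'][180:280,300:410]])[:,:,::-1],None,fx=2.4,fy=2.4))
```

```text
tt 218.27777099609375 229.8333282470703 28.746009826660156 [0.51531772 0.23642328 0.04      ]
gauge 137 [0.4714379  0.19592261 0.09623278] [0.03995568 0.04178721 0.01984633] 227.73722627737226 242.14598540145985 [0.47143075 0.19595908 0.096     ]
jar 140 [0.55437831 0.28967613 0.11204613] [0.03985317 0.04051792 0.02057703] 198.97857142857143 216.9142857142857 [0.55437859 0.28969168 0.112     ]
lid 5020 [ 0.6230289  -0.24112522  0.11240599] ((625.46533203125, -242.45584106445312), (267.1908874511719, 223.01052856445312), 82.05615997314453)
handle 138 [ 0.54047206 -0.21625727  0.22910247] [0.12076341 0.29907961 1.36495436] ((513.3174438476562, -128.83071899414062), (53.86042785644531, 316.7257080078125), 18.32750129699707)
board ((447.3272705078125, -261.4517822265625), (171.7960968017578, 130.22677612304688), 82.31716918945312)
cols [[ 17 105 234]
 [ 13 124 223]
 [ 14 123 221]
 [ 13 126 223]
 [ 13 127 217]
 [ 14 117 235]
 [ 14 119 203]] [ 21  76 229]
recess ((420.80364990234375, -244.19091796875), (2.431058168411255, 4.961435317993164), 44.00538635253906)
```

View pics/crop.png

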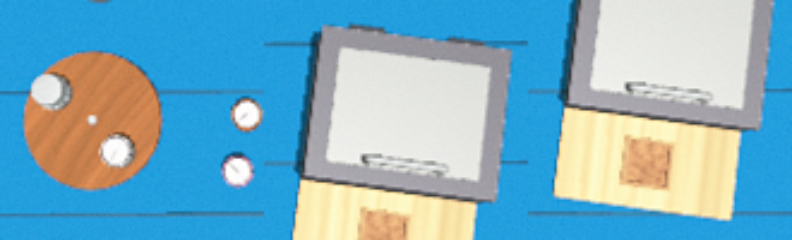

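The crop confirms white gauge at (118,150), jar at (50,90) and cork recess at (645,162) in the right-hand panel. The radii come out right: gauge 60 mm and jar 66 mm from the axis. Case yaw is about -8°.

Run:
```python
from h import *
s=load('top')
print('recess',onplane(s,348.75,247.5,.012),'handle',onplane(s,358.75,218,.146))
print(go([.471,.196,.18],np.radians(172)))
```

```text
recess [ 0.453044   -0.21763314  0.012     ] handle [ 0.54590111 -0.23108634  0.146     ]
[array([-0.4147, -0.2957,  0.0634]), array([-0.0006, -0.0002, -0.1048])]
```

Request:
apply_moves(
  claw=[1, 1, 1, 1, 1],
  travel=[
    [-0.4147, -0.2957, 0],
    [-0.4147, -0.2957, 0],
    [-0.4147, -0.2957, 0],
    [-0.4147, -0.2957, 0],
    [-0.4147, -0.2957, 0.0],
  ],
  turn=[
    [0, 0, -0.1048],
    [0, 0, -0.1048],
    [0, 0, -0.1048],
    [0, 0, -0.1048],
    [0, 0, -0.1048],
  ],
  newtons=40,
)

```text
t: 0.52
tcp_pos: [0.3777, 0.3741, 0.2309]
tool_rot: [0.069, 0.998, -0.0, -0.0]
force: [1.9, -0.4, 0.5]
finger_gap: 0.999
gripper_force: 0.0
```

Run:
```python
from h import *
print(go([.471,.196,.18],np.radians(172)))
```

```text
[array([-0.1462, -0.2043,  0.0637]), array([-0.0002, -0.0002,  0.0004])]
```

Request:
apply_moves(
  claw=[1, 1, 1, 1, 1],
  travel=[
    [-0.1462, -0.2043, 0.02],
    [-0.1462, -0.2043, 0.03],
    [-0.1462, -0.2043, 0.04],
    [-0.1462, -0.2043, 0.055],
    [-0.1462, -0.2043, 0.0637],
  ],
  turn=[
    [0, 0, 0],
    [0, 0, 0],
    [0, 0, 0],
    [0, 0, 0],
    [0, 0, 0],
  ],
)

```text
t: 0.93
tcp_pos: [0.4719, 0.1969, 0.1816]
tool_rot: [0.07, 0.998, 0.0, 0.002]
force: [1.3, 0.3, 0.3]
finger_gap: 0.997
gripper_force: 0.0
```

Request:
apply_moves(
  claw=[1, 1, 1],
  travel=[
    [0, 0, 0],
    [0, 0, 0],
    [0, 0, 0],
  ],
  turn=[
    [0, 0, 0],
    [0, 0, 0],
    [0, 0, 0],
  ],
)

```text
t: 1.18
tcp_pos: [0.4698, 0.1987, 0.1807]
tool_rot: [0.07, 0.998, 0.0, -0.001]
force: [0.5, 0.1, 0.2]
finger_gap: 1.003
gripper_force: 0.0
```

Run:
```python
from h import *
print(manip.sense()['tcp_pos'])
s=snap('wrist','w1.png');K=s['intrinsics'];print(K,-s['R'].T@s['t'],s['R'])
```

```text
[0.46979592 0.19873511 0.18073853]
[[325.1922621    0.         278.25887991]
 [  0.         325.1922621  211.07495053]
 [  0.           0.           1.        ]] [0.39672666 0.20897961 0.32318208] [[ 0.13896501  0.99029672 -0.00106155]
 [ 0.94860617 -0.1328068   0.28724325]
 [ 0.28431507 -0.04092376 -0.95785708]]
```

View pics/w1.png

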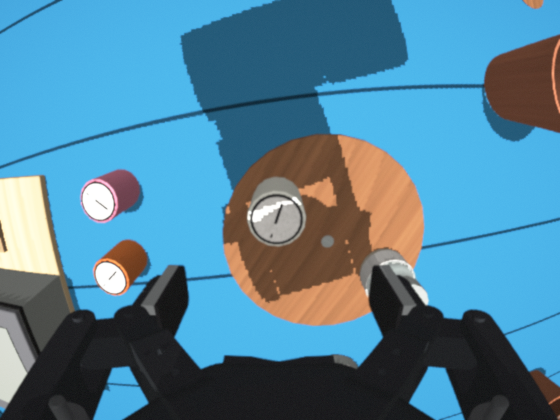

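The wrist view shows the gauge's dial centred near (276,219). The jar is at (393,275), well to the right.

```bash
cat >> h.py <<'E'
def fish(s,u,v,z):
    K=s['intrinsics'];x=(u-K[0,2])/K[0,0];y=(v-K[1,2])/K[1,1];t=np.hypot(x,y)+1e-12
    r=s['R'].T@np.array([x/t*np.sin(t),y/t*np.sin(t),np.cos(t)]);c=-s['R'].T@s['t']
    return c+r*(z-c[2])/r[2]
E
python3 - <<'E'
from h import *
s=load('wrist')
for p in [(276,219),(248,219),(305,219),(276,196),(276,244)]: print(p,fish(s,*p,.096))
print('axis',fish(s,327,241,.04))
E
```

```text
(276, 219) [0.46995081 0.19678451 0.096     ]
(248, 219) [0.46710668 0.17633806 0.096     ]
(305, 219) [0.47292455 0.21793041 0.096     ]
(276, 196) [0.45271478 0.19923742 0.096     ]
(276, 244) [0.48961901 0.19397895 0.096     ]
axis [0.51639776 0.23838511 0.04      ]
```

Request:
apply_moves(
  claw=[1, 1, 1, 1, 1],
  travel=[
    [-0.0015, -0.002, 0.04],
    [-0.0015, -0.002, 0.08],
    [-0.0015, -0.002, 0.12],
    [-0.0015, -0.002, 0.15],
    [-0.0015, -0.002, 0.157],
  ],
  turn=[
    [0, 0, 0],
    [0, 0, 0],
    [0, 0, 0],
    [0, 0, 0],
    [0, 0, 0],
  ],
)

```text
t: 1.65
tcp_pos: [0.4684, 0.1982, 0.0528]
tool_rot: [0.068, 0.998, -0.001, -0.003]
force: [-1.1, 1.4, -0.0]
finger_gap: 1.002
gripper_force: 0.0
```

Request:
apply_moves(
  claw=[0.6, 0.4, 0.2, 0.1, 0],
  travel=[
    [0, 0, 0],
    [0, 0, 0],
    [0, 0, 0],
    [0, 0, 0],
    [0, 0, 0],
  ],
  turn=[
    [0, 0, 0],
    [0, 0, 0],
    [0, 0, 0],
    [0, 0, 0],
    [0, 0, 0],
  ],
)

```text
t: 2.07
tcp_pos: [0.4723, 0.1974, 0.0572]
tool_rot: [0.07, 0.998, 0.0, 0.002]
force: [0.1, 0.8, 5.1]
finger_gap: 0.507
gripper_force: 31.6
```

Request:
apply_moves(
  claw=[-0.2, -0.3, -0.4, -0.4, -0.4],
  travel=[
    [0, 0, 0],
    [0, 0, 0],
    [0, 0, 0],
    [0, 0, 0],
    [0, 0, 0],
  ],
  turn=[
    [0, 0, 0],
    [0, 0, 0],
    [0, 0, 0],
    [0, 0, 0],
    [0, 0, 0],
  ],
)

```text
t: 2.48
tcp_pos: [0.4725, 0.1973, 0.0572]
tool_rot: [0.07, 0.998, 0.001, 0.002]
force: [-0.2, 0.7, 6.1]
finger_gap: 0.506
gripper_force: 39.6
```

Request:
apply_moves(
  claw=[-0.4, -0.4, -0.4, -0.4, -0.4],
  travel=[
    [0, 0, -0.02],
    [0, 0, -0.06],
    [0, 0, -0.11],
    [0, 0, -0.15],
    [0, 0, -0.15],
  ],
  turn=[
    [0, 0, 0],
    [0, 0, 0],
    [0, 0, 0],
    [0, 0, 0],
    [0, 0, 0],
  ],
)

```text
t: 2.9
tcp_pos: [0.4754, 0.1979, 0.182]
tool_rot: [0.07, 0.998, 0.002, 0.007]
force: [1.1, -0.4, -1.4]
finger_gap: 0.504
gripper_force: 40.9
```

Request:
apply_moves(
  claw=[-0.4, -0.4, -0.4, -0.4, -0.4],
  travel=[
    [-0.003, -0.03, 0],
    [-0.008, -0.08, 0],
    [-0.013, -0.13, 0],
    [-0.018, -0.18, 0],
    [-0.023, -0.23, 0],
  ],
  turn=[
    [0, 0, 0],
    [0, 0, 0],
    [0, 0, 0],
    [0, 0, 0],
    [0, 0, 0],
  ],
)

```text
t: 3.32
tcp_pos: [0.4631, 0.0108, 0.1755]
tool_rot: [0.069, 0.998, -0.0, 0.0]
force: [0.8, -0.5, -1.0]
finger_gap: 0.503
gripper_force: 41.1
```

Request:
apply_moves(
  claw=[-0.4, -0.4, -0.4, -0.4, -0.4],
  travel=[
    [-0.005, -0.05, 0],
    [-0.01, -0.1, 0],
    [-0.015, -0.15, 0],
    [-0.02, -0.2, 0],
    [-0.024, -0.24, 0],
  ],
  turn=[
    [0, 0, 0],
    [0, 0, 0],
    [0, 0, 0],
    [0, 0, 0],
    [0, 0, 0],
  ],
)

```text
t: 3.73
tcp_pos: [0.4556, -0.1836, 0.1755]
tool_rot: [0.071, 0.998, -0.0, 0.0]
force: [0.4, -0.5, -1.5]
finger_gap: 0.506
gripper_force: 41.1
```

Run:
```python
from h import *
print(manip.sense()['tcp_pos'],go([.455,-.218,.15],np.radians(172)))
```

```text
[ 0.45560742 -0.18359747  0.17552829] [array([-0.0053, -0.0427,  0.032 ]), array([-0.0003,  0.0003, -0.0005])]
```

Request:
apply_moves(
  claw=[-0.4, -0.4, -0.4, -0.4],
  travel=[
    [-0.005, -0.042, 0.02],
    [-0.005, -0.042, 0.032],
    [-0.005, -0.042, 0.032],
    [-0.005, -0.042, 0.032],
  ],
  turn=[
    [0, 0, 0],
    [0, 0, 0],
    [0, 0, 0],
    [0, 0, 0],
  ],
)

```text
t: 4.07
tcp_pos: [0.4541, -0.2135, 0.1491]
tool_rot: [0.07, 0.998, 0.001, -0.001]
force: [-0.2, 0.2, -1.2]
finger_gap: 0.507
gripper_force: 41.2
```

Run:
```python
from h import *
st=manip.sense();print(st['tcp_pos'],st['force'],st['finger_gap'])
s=snap('wrist','w2.png')
```

```text
[ 0.4540948  -0.2134552   0.14906064] [-0.16261298  0.20630462 -1.1524037 ] 0.506563146734959
```

View pics/w2.png

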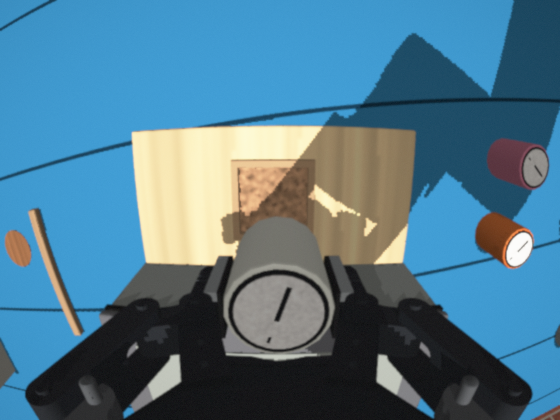

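The view shows the rim's near outer corners at about (232,160) and (314,160), and the held gauge's dial at (279,311), upright.

Run:
```python
from h import *
s=load('wrist')
a=fish(s,232,160,.02);b=fish(s,314,160,.02);print(a,b,np.hypot(*(a-b)[:2]))
e=(b-a)/np.linalg.norm(b-a);n=np.array([e[1],-e[0]]);print('yaw',np.degrees(np.arctan2(n[1],n[0])),'centre',(a+b)[:2]/2+.036*n)
a=fish(s,239,169,.018);b=fish(s,308,169,.018);print(np.hypot(*(a-b)[:2]),(a+b)[:2]/2+.03*n)
c,d=fish(s,133,132,.01),fish(s,414,131,.01);print('board',c,d,np.degrees(np.arctan2((d-c)[0],(d-c)[1])))
print('gauge',fish(s,279,311,.188),manip.sense()['tcp_pos'])
```

```text
[ 0.41143064 -0.24696091  0.02      ] [ 0.42116943 -0.17846472  0.02      ] 0.06918505554269626
yaw -8.092084237532404 centre [ 0.45194159 -0.21778034]
0.05887319903704809 [ 0.45407779 -0.2176718 ]
board [ 0.37090027 -0.33635454  0.01      ] [ 0.40632175 -0.08209668  0.01      ] 7.931013133574589
gauge [ 0.45101736 -0.21294368  0.188     ] [ 0.45459091 -0.21310987  0.1495908 ]
```

Request:
apply_moves(
  claw=[-0.4, -0.4, -0.4, -0.4, -0.4],
  travel=[
    [-0.001, -0.006, 0.03],
    [-0.001, -0.006, 0.06],
    [-0.001, -0.006, 0.09],
    [-0.001, -0.006, 0.11],
    [-0.001, -0.006, 0.12],
  ],
  turn=[
    [0, 0, 0],
    [0, 0, 0],
    [0, 0, 0],
    [0, 0, 0],
    [0, 0, 0],
  ],
)

```text
t: 4.53
tcp_pos: [0.4549, -0.217, 0.0527]
tool_rot: [0.069, 0.998, 0.001, -0.001]
force: [0.1, 0.3, -0.4]
finger_gap: 0.506
gripper_force: 41.2
```

Request:
apply_moves(
  claw=[-0.4, -0.4, -0.4, -0.4, -0.4],
  travel=[
    [0, 0, 0.007],
    [0, 0, 0.014],
    [0, 0, 0.02],
    [0, 0, 0.024],
    [0, 0, 0.027],
  ],
  turn=[
    [0, 0, 0],
    [0, 0, 0],
    [0, 0, 0],
    [0, 0, 0],
    [0, 0, 0],
  ],
)

```text
t: 4.95
tcp_pos: [0.4559, -0.2194, 0.0325]
tool_rot: [0.07, 0.998, -0.0, 0.0]
force: [0.3, -0.5, -0.3]
finger_gap: 0.505
gripper_force: 41.2
```

Request:
apply_moves(
  claw=[-0.4, -0.4],
  travel=[
    [0, 0, 0],
    [0, 0, 0],
  ],
  turn=[
    [0, 0, 0],
    [0, 0, 0],
  ],
)

```text
t: 5.12
tcp_pos: [0.4556, -0.2194, 0.0325]
tool_rot: [0.07, 0.998, -0.0, 0.0]
force: [-0.0, 0.1, -0.4]
finger_gap: 0.503
gripper_force: 41.2
```

Still about 3 mm up, with no contact, so I'll lower it.

Request:
apply_moves(
  claw=[-0.4, -0.4, -0.4, -0.4],
  travel=[
    [-0.001, 0.0015, 0.002],
    [-0.001, 0.0015, 0.0035],
    [-0.001, 0.0015, 0.0045],
    [-0.001, 0.0015, 0.0045],
  ],
  turn=[
    [0, 0, 0],
    [0, 0, 0],
    [0, 0, 0],
    [0, 0, 0],
  ],
)

```text
t: 5.45
tcp_pos: [0.4566, -0.2183, 0.0293]
tool_rot: [0.07, 0.998, -0.0, 0.0]
force: [-0.7, 0.5, 4.8]
finger_gap: 0.501
gripper_force: 41.8
```

Contact at 4.8 N. Now I'll release it gently.

Request:
apply_moves(
  claw=[0.1, 0.2, 0.3, 0.5, 0.6],
  travel=[
    [0, 0, 0],
    [0, 0, 0],
    [0, 0, 0],
    [0, 0, 0],
    [0, 0, 0],
  ],
  turn=[
    [0, 0, 0],
    [0, 0, 0],
    [0, 0, 0],
    [0, 0, 0],
    [0, 0, 0],
  ],
)

```text
t: 5.87
tcp_pos: [0.4564, -0.2182, 0.0285]
tool_rot: [0.07, 0.998, 0.0, -0.0]
force: [-0.2, -0.1, 0.2]
finger_gap: 0.805
gripper_force: 0.0
```

Request:
apply_moves(
  claw=[0.6, 0.6, 0.6, 0.6, 0.6],
  travel=[
    [0, 0, -0.02],
    [0, 0, -0.05],
    [0, 0, -0.09],
    [0, 0, -0.14],
    [0, 0, -0.19],
  ],
  turn=[
    [0, 0, 0],
    [0, 0, 0],
    [0, 0, 0],
    [0, 0, 0],
    [0, 0, 0],
  ],
)

```text
t: 6.28
tcp_pos: [0.4556, -0.2176, 0.1815]
tool_rot: [0.07, 0.998, 0.001, -0.001]
force: [1.6, 0.1, -0.2]
finger_gap: 0.801
gripper_force: 0.0
```

Request:
apply_moves(
  claw=[0.6, 0.6, 0.6],
  travel=[
    [0.01, 0, -0.04],
    [0.01, 0, -0.08],
    [0.01, 0, -0.08],
  ],
  turn=[
    [0, 0, 0],
    [0, 0, 0],
    [0, 0, 0],
  ],
)

```text
t: 6.53
tcp_pos: [0.4513, -0.2192, 0.2508]
tool_rot: [0.07, 0.998, -0.004, 0.005]
force: [1.2, 0.3, 0.1]
finger_gap: 0.8
gripper_force: 0.0
```

Run:
```python
from h import *
st=manip.sense();print(st['tcp_pos'],st['force'],st['finger_gap'])
s=snap('wrist','w3.png')
t=snap('top');P=cloud(t)
v,u=np.mgrid[:420,:560]
k=(u>335)&(u<380)&(v>205)&(v<228)&(abs(P[...,2]-.147)<.012);q=P[k];print(k.sum(),q.mean(0) if k.any() else 0)
```

```text
[ 0.45129413 -0.2191911   0.25079095] [1.15789065 0.29553104 0.09830351] 0.7999567462278008
119 [ 0.54757351 -0.22584606  0.15102469]
```

View pics/w3.png

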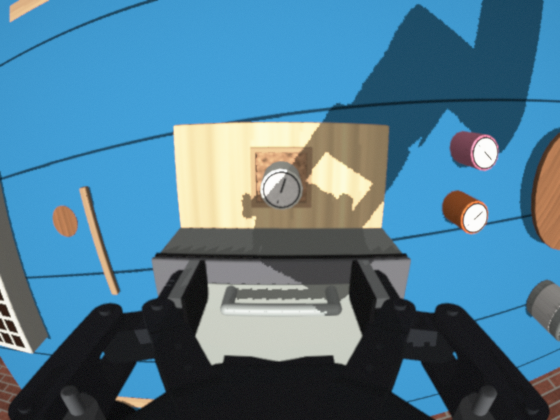

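The gauge stands upright in the recess at (281,187) and is released. The handle bar runs from (224,306) to (340,309).

Run:
```python
from h import *
s=load('wrist')
a,b=fish(s,224,306,.146),fish(s,340,308,.146);print(a,b,(a+b)/2)
print('gauge',fish(s,281,187,.068));print('q',manip.sense()['q'])
for y in(82,-98):print(go([.5476,-.231,.22],np.radians(y)))
```

```text
[ 0.53614369 -0.28203699  0.146     ] [ 0.55274036 -0.17717183  0.146     ] [ 0.54444202 -0.22960441  0.146     ]
gauge [ 0.45182056 -0.21804163  0.068     ]
q [-6.75367830e-01  3.37603073e-01  1.72804739e+00 -2.38584119e-05
  1.07249739e+00 -2.10662679e+00]
[array([-0.1244,  0.0004,  0.0327]), array([3.0e-04, 1.2e-03, 5.0e-01])]
[array([-0.1244,  0.0004,  0.0327]), array([-1.2e-03,  3.0e-04, -5.0e-01])]
```

Request:
apply_moves(
  claw=[0.6, 0.6, 0.6, 0.6, 0.6],
  travel=[
    [-0.04, 0, 0],
    [-0.08, 0, 0],
    [-0.11, 0, 0],
    [-0.123, 0, 0],
    [-0.123, 0, 0],
  ],
  turn=[
    [0, 0, 0.5],
    [0, 0, 0.5],
    [0, 0, 0.5],
    [0, 0, 0.5],
    [0, 0, 0.5],
  ],
)

```text
t: 7.05
tcp_pos: [0.5476, -0.2307, 0.2417]
tool_rot: [0.375, 0.927, 0.0, -0.001]
force: [-0.5, 0.6, -0.1]
finger_gap: 0.804
gripper_force: 0.0
```

Request:
apply_moves(
  claw=[0.6, 0.6, 0.6, 0.6, 0.6],
  travel=[
    [0, 0, 0],
    [0, 0, 0],
    [0, 0, 0],
    [0, 0, 0],
    [0, 0, 0],
  ],
  turn=[
    [0, 0, 0.3],
    [0, 0, 0.3],
    [0, 0, 0.3],
    [0, 0, 0.3],
    [0, 0, 0.3],
  ],
)

```text
t: 7.47
tcp_pos: [0.5448, -0.23, 0.2417]
tool_rot: [0.643, 0.766, -0.0, -0.003]
force: [-0.8, -0.5, -0.3]
finger_gap: 0.802
gripper_force: 0.0
```

Run:
```python
from h import *
print(manip.sense()['tcp_pos'],go([.547,-.231,.20],np.radians(82)))
```

```text
[ 0.54478218 -0.22996111  0.2416992 ] [array([-0.002 ,  0.0027,  0.0521]), array([-0.0014, -0.001 ,  0.1002])]
```

Request:
apply_moves(
  claw=[0.6, 0.6, 0.6, 0.6, 0.6],
  travel=[
    [-0.002, 0.002, 0.02],
    [-0.002, 0.002, 0.04],
    [-0.002, 0.002, 0.05],
    [-0.002, 0.002, 0.05],
    [-0.002, 0.002, 0.05],
  ],
  turn=[
    [0, 0, 0.1002],
    [0, 0, 0.1002],
    [0, 0, 0.1002],
    [0, 0, 0.1002],
    [0, 0, 0.1002],
  ],
)

```text
t: 7.88
tcp_pos: [0.5467, -0.2313, 0.2022]
tool_rot: [0.752, 0.659, -0.001, -0.002]
force: [-0.1, -0.2, 0.2]
finger_gap: 0.802
gripper_force: 0.0
```

Run:
```python
from h import *
print(manip.sense()['tcp_pos'])
s=snap('wrist','w4.png')
```

```text
[ 0.54665    -0.23128932  0.20219228]
```

View pics/w4.png

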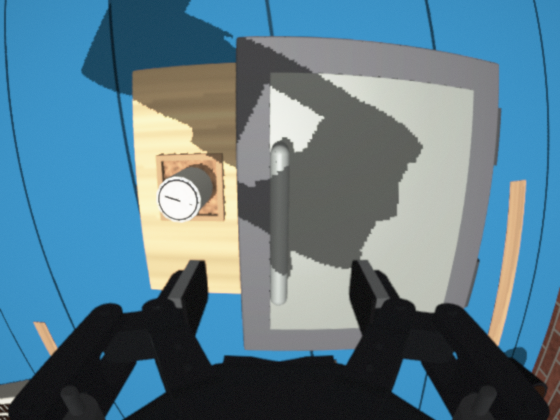

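The bar runs from (280,145) to (279,302), lying between the fingers. The gauge is still standing in the recess at (182,198).

Run:
```python
from h import *
s=load('wrist')
a,b=fish(s,280,143,.147),fish(s,279,304,.147);print(a,b,(a+b)/2,np.linalg.norm(a-b))
print(go([.5466,-.231,.126],np.radians(82)), manip.sense()['tcp_pos'])
```

```text
[ 0.55455765 -0.17499224  0.147     ] [ 0.53938133 -0.28653364  0.147     ] [ 0.54696949 -0.23076294  0.147     ] 0.1125691176683417
[array([ 0.0007, -0.0008,  0.0966]), array([-0.0008, -0.0004,  0.0025])] [ 0.54734002 -0.23173705  0.2032694 ]
```

Request:
apply_moves(
  claw=[0.6, 0.6, 0.6, 0.6, 0.6],
  travel=[
    [0, 0, 0.03],
    [0, 0, 0.06],
    [0, 0, 0.08],
    [0, 0, 0.09],
    [0, 0, 0.094],
  ],
  turn=[
    [0, 0, 0],
    [0, 0, 0],
    [0, 0, 0],
    [0, 0, 0],
    [0, 0, 0],
  ],
)

```text
t: 8.35
tcp_pos: [0.5473, -0.2317, 0.1283]
tool_rot: [0.752, 0.659, -0.0, -0.001]
force: [0.3, -0.5, -0.3]
finger_gap: 0.805
gripper_force: 0.0
```

Request:
apply_moves(
  claw=[0.3, 0.0, -0.2, -0.4, -0.6],
  travel=[
    [0, 0, 0],
    [0, 0, 0],
    [0, 0, 0],
    [0, 0, 0],
    [0, 0, 0],
  ],
  turn=[
    [0, 0, 0],
    [0, 0, 0],
    [0, 0, 0],
    [0, 0, 0],
    [0, 0, 0],
  ],
  newtons=30,
)

```text
t: 8.77
tcp_pos: [0.5483, -0.2324, 0.1304]
tool_rot: [0.753, 0.658, 0.0, 0.001]
force: [0.2, 0.1, 0.2]
finger_gap: 0.203
gripper_force: 0.0
```

Request:
apply_moves(
  claw=[-0.8, -1, -1, -1, -1],
  travel=[
    [0, 0, 0],
    [0, 0, 0],
    [0, 0, 0],
    [0, 0, 0],
    [0, 0, 0],
  ],
  turn=[
    [0, 0, 0],
    [0, 0, 0],
    [0, 0, 0],
    [0, 0, 0],
    [0, 0, 0],
  ],
)

```text
t: 9.18
tcp_pos: [0.5467, -0.232, 0.1303]
tool_rot: [0.753, 0.658, -0.001, -0.001]
force: [-4.1, -0.4, 6.1]
finger_gap: 0.128
gripper_force: 29.3
```

Request:
apply_moves(
  claw=[-1, -1, -1],
  travel=[
    [0, 0, 0],
    [0, 0, 0],
    [0, 0, 0],
  ],
  turn=[
    [0, 0, 0],
    [0, 0, 0],
    [0, 0, 0],
  ],
  newtons=100,
)

```text
t: 9.43
tcp_pos: [0.5467, -0.232, 0.1305]
tool_rot: [0.753, 0.658, -0.001, -0.001]
force: [-4.4, -0.2, 6.4]
finger_gap: 0.105
gripper_force: 97.7
```

Request:
apply_moves(
  claw=[-1, -1, -1, -1],
  travel=[
    [0, 0, -0.002],
    [0.0, 0, -0.004],
    [0, 0.001, -0.0055],
    [0, 0.0015, -0.007],
  ],
  turn=[
    [0, 0, 0],
    [0, 0, 0],
    [0, 0, 0],
    [0, 0, 0],
  ],
)

```text
t: 9.77
tcp_pos: [0.5472, -0.232, 0.1332]
tool_rot: [0.753, 0.658, -0.001, -0.002]
force: [-3.0, -4.4, -13.8]
finger_gap: 0.102
gripper_force: 97.3
```

Request:
apply_moves(
  claw=[-1, -1, -1, -1, -1],
  travel=[
    [0, 0.0005, -0.002],
    [0, 0.001, -0.004],
    [0, 0.0015, -0.0055],
    [0, 0.002, -0.007],
    [0, 0.002, -0.007],
  ],
  turn=[
    [0, 0, 0],
    [0, 0, 0],
    [0, 0, 0],
    [0, 0, 0],
    [0, 0, 0],
  ],
)

```text
t: 10.18
tcp_pos: [0.5488, -0.2323, 0.1392]
tool_rot: [0.753, 0.659, -0.001, -0.002]
force: [-3.1, -3.4, -8.6]
finger_gap: 0.1
gripper_force: 98.4
```

Request:
apply_moves(
  claw=[-1, -1, -1, -1, -1],
  travel=[
    [0, 0.002, -0.005],
    [0, 0.004, -0.01],
    [0, 0.006, -0.015],
    [0, 0.008, -0.02],
    [0, 0.008, -0.02],
  ],
  turn=[
    [0, 0, 0],
    [0, 0, 0],
    [0, 0, 0],
    [0, 0, 0],
    [0, 0, 0],
  ],
)

```text
t: 10.6
tcp_pos: [0.5548, -0.2331, 0.157]
tool_rot: [0.753, 0.659, -0.002, -0.002]
force: [-7.6, -1.5, -0.3]
finger_gap: 0.1
gripper_force: 97.8
```

Request:
apply_moves(
  claw=[-1, -1, -1, -1, -1],
  travel=[
    [0, 0.002, -0.005],
    [0, 0.004, -0.01],
    [0, 0.006, -0.014],
    [0, 0.008, -0.017],
    [0, 0.008, -0.017],
  ],
  turn=[
    [0, 0, 0],
    [0, 0, 0],
    [0, 0, 0],
    [0, 0, 0],
    [0, 0, 0],
  ],
)

```text
t: 11.02
tcp_pos: [0.5605, -0.2339, 0.1702]
tool_rot: [0.752, 0.659, -0.002, -0.003]
force: [-6.7, -3.7, -1.3]
finger_gap: 0.099
gripper_force: 97.9
```

Run:
```python
from h import *
st=manip.sense();print(st['tcp_pos'],st['force'],st['finger_gap'],st['t'])
a=snap('top');b=snap('side')
cv2.imwrite('pics/end.png',np.hstack([cv2.resize(a['pixels'][130:290,170:450],None,fx=1.4,fy=1.4)[:224,:392],cv2.resize(b['pixels'][120:280,200:480],(392,224))])[:,:,::-1])
# lid angle: plane slope of the far lid panel / front edge height along case x
P=cloud(a);c=np.radians(-8);ex=np.array([np.cos(c),np.sin(c)]);ey=np.array([-ex[1],ex[0]])
d=P[...,:2]-np.array([.4535,-.2177]);X=d@ex-.065;Y=d@ey
for lo in np.arange(.01,.21,.03):
    k=(abs(Y)>.09)&(abs(Y)<.125)&(abs(X-lo)<.01)&(P[...,2]>.08)&(P[...,2]<.2);print(round(lo,3),k.sum(),np.median(P[k][:,2]) if k.any() else 0)
```

```text
[ 0.56053366 -0.23393255  0.17017126] [-6.72310466 -3.69892356 -1.31225119] 0.09851164790517328 11.0167
0.01 82 0.15388571771882048
0.04 68 0.14996137509836405
0.07 66 0.14396689664398632
0.1 64 0.13674845965004634
0.13 70 0.13082072413774548
0.16 117 0.12327840903374696
0.19 114 0.11646745453660977
```

View pics/end.png

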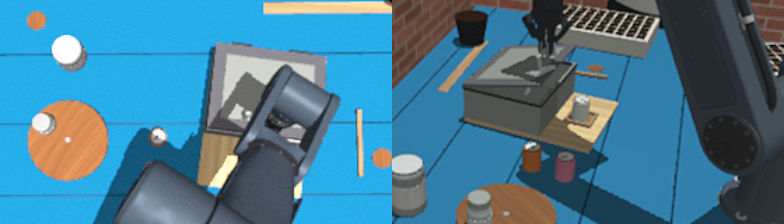

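The lid is held at about 0.22 rad, the gauge stands in the recess and the jar is upright. One small nudge up will bring it to 0.24 rad.

Request:
apply_moves(
  claw=[-1, -1, -1, -1, -1],
  travel=[
    [0, 0.001, -0.002],
    [0, 0.0015, -0.0035],
    [0, 0.0015, -0.0035],
    [0, 0.0015, -0.0035],
    [0, 0.0015, -0.0035],
  ],
  turn=[
    [0, 0, 0],
    [0, 0, 0],
    [0, 0, 0],
    [0, 0, 0],
    [0, 0, 0],
  ],
)

```text
t: 11.53
tcp_pos: [0.5617, -0.2341, 0.1726]
tool_rot: [0.753, 0.659, -0.002, -0.003]
force: [-7.4, -3.6, -2.0]
finger_gap: 0.099
gripper_force: 97.7
```

Run:
```python
from h import *
st=manip.sense();print(st['tcp_pos'],st['force'],st['finger_gap'],st['gripper_force'])
P=cloud(snap('top'));c=np.radians(-8);ex=np.array([np.cos(c),np.sin(c)]);ey=np.array([-ex[1],ex[0]])
d=P[...,:2]-np.array([.4535,-.2177]);X=d@ex-.065;Y=d@ey
k=(abs(Y)>.09)&(abs(Y)<.125)&(X>.015)&(X<.2)&(P[...,2]>.1)&(P[...,2]<.18)
print('lid angle',np.arctan(-np.polyfit(X[k],P[k][:,2],1)[0]))
print(manip.sign_off())
```

```text
[ 0.5616712  -0.23409982  0.17255249] [-7.35003661 -3.64544066 -1.98584494] 0.09898268562746568 97.73319482803345
lid angle 0.23830474121236137
the job is handed in; nothing more can be done
None
```

The job is handed in: the gauge stands upright and released in the recess, the lid is broken free and held at about 0.238 rad (roughly 50 mm at the front edge), and the jar, tins and dibber were not touched.

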